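# Seat a window cap and index it to the inspection camera

### The arm

A 6-joint arm with a two-finger parallel gripper is mounted at the origin on the work surface. World frame = base frame: x ahead of the robot, y to its left, z up, the work surface at z = 0. Lengths are in mm, angles in degrees, forces in N, time in s.
With the tool pointing down it reaches from about 350 to 850 mm from the base axis. Payload 8.1 kg.
Tool frame: the origin (TCP) lies midway between the tips of the shut fingers; the grasp point (between the pads) lies 19 mm behind it (r.pinch_z is the distance from the TCP to the grasp point, in mm); z points along the fingers, y is the line along which they close (so a half turn about z gives the same grasp; the last joint's range is limited). The gripper opens to 85 mm and grips with 20 to 120 N. Pads are 22 mm wide; open, the fingers measure 114 mm over their backs; the gripper's body (76 mm by 85 mm) begins 54 mm behind the grasp point. The pads swing forward as they close: fully open they stand 13 mm farther back than shut.
Start: joints at [-74.966, 7.471, 85.268, -0, 87.261, -4.893], TCP at [204.518, -564.072, 231.292] pointing down, gripper open.
Joint ranges: [-169.43, 169.43], [-51.17, 129.36], [1.28, 143.12], [-76.62, 256.62], [0, 156.53], [-152.29, 152.29]. Speed limits (degrees/s): [136.94, 136.94, 159.86, 180, 180, 180].

### API

Orientations are given as [roll, pitch, yaw] about the fixed x, y, z axes, in that order (R = Rz(yaw) Ry(pitch) Rx(roll)).
In Python, from bench import sensors, optics, job, r gives the robot as it stands.
- The arm moves only by the tool play_rows, never from a script. Its argument "motion" is a list that holds one entry, the list of rows, each a list of 6 numbers: the shift along the tool's x, y, z in cm, then the turn, a rotation vector about the tool's x, y, z in degrees. In form: [[[x, y, z, ax, ay, az], ...]]. A call has 1 to 5 rows; each row is the pose to reach, as a shift and turn from the pose commanded when the call began, along the tool's axes at that moment; what a row does not reach only later rows make up. A row lasts 1/10 s, in which the tool goes at most 50 mm and 8.59 degrees, less where a joint would pass 70% of its speed; a pose out of reach is approached as far as the arm can. A call with a gripper value outside its range is refused whole. "jaw" is the opening, from 0 (shut) to 1 (fully open), set as the call begins (left out, the last holds). The fingers move at their own pace and stop on an object; "squeeze" is the grip in N (left out, the last holds). Time passes only in rows, so rows that repeat a pose let the fingers close. It gives the time, the measured TCP pose, the force, the opening and the grip force at its end, in the units of the state.
- sensors.sense(): the state, without advancing time (a new reading comes with each control period).
- optics.snapshot(name): name is "scene" or "top" or "wrist"; returns a dict with "pixels" (400x640x3 uint8, red, green, blue), "mtx" (3x3 intrinsics, pixels), "R" (3x3) and "t" (3): a world point X has camera coordinates R X + t; the wrist camera has in their place "T_tool_cam" (4x4, takes a point from camera to tool coordinates, whose origin is the TCP and whose axes are the flange's). Camera axes: x right, y down, z forward; pixel columns grow to the right and rows downward; lengths in mm; the calibration is good to about 2 mm. A picture is of the moment at which its call begins: read the wrist's pose just before it. There is no depth.
- job.hand_in(): hands the job in; it is judged then, once.
The state is a dict: "time": time; "joint_pos": joint angles; "qd": joint speeds; "joint_efforts": joint torques, N m; "tool_pos": TCP position; "tcp_rot": TCP orientation; "ft_force": force on the tool from outside, world axes, zero at the start; "wrist_torque": the same for the moment, N m; "finger_gap": finger opening in mm; "grip_force": force on a finger pad.
Only numpy, scipy, OpenCV 4.12 (cv2) and the standard library are available. Lean on these libraries where they do the work, as an engineer would, in place of code of your own. Each camera call takes 0.05 s, during which the arm holds its last target. There are 200 camera calls.

### The job

On the tray, take the flanged window cap that lies with its wide spigot down and its window up, and seat it that same way, spigot fully home and flange flat, in the pocket of the rotary fixture's dial while the dial stands at home; then let go of it. Then grip the bar knob in the middle of the dial and turn it clockwise (seen from above), feeling and counting the clicks, to the third stop, where the cap faces the small inspection camera; never go on past the third stop towards the fourth. The dial springs back home when let go, so finish while holding the knob still at the third stop with the gripper; leave the other cap, which lies upside down, and everything else on the bench where it is.

Things in the scene. Friction and masses are not known exactly. Their poses are not given: they have to be found in the camera images.
- cap: The window cap to use: bare aluminium, 42 to 84 g, 30 mm tall, round. From below: spigot 40 mm diameter, 9 mm long; flange 54 mm, 4 mm thick; turret 32 mm (13 to 30 mm up) with a black window in its top. Origin: centre of the spigot's underside, z up along the axis. It starts on the tray floor, spigot down, window up. Grip it by the turret.
- spare: A second cap of the same shape and material, lying upside down on the same tray: window down, spigot up. Origin: centre of its underside as it lies, z up. Leave it. The two may have swapped places.
- tray: Black plastic tray fixed to the bench, 250 (x) by 140 (y) mm, rim 12 mm high, inner floor 5 mm above the bench. Origin: centre of its underside.
- fixture: Rotary indexing fixture, fixed: grey round base 216 mm across, aluminium dial 190 mm across, its top 43 mm above the bench. Origin: on the dial's axis, at bench level; z up. A black inspection camera, 98 mm high, stands 130 to 205 mm from the axis at -36 degrees from the fixture's x (anticlockwise positive). At home the pocket lies at +36 degrees. White marks on the base: home and stops 1 to 4.
- nest (a point): Centre of the pocket's mouth, in a square black plastic block 64 by 64 by 14 mm on the dial, 75 mm from the dial's axis; turns with the dial. 57 mm above the bench, at the block's top. Pocket: round, 43 mm diameter, 2 mm chamfer, 11 mm deep. When the cap is seated its flange rests on the block's top and its origin lies 9 mm below this point.
- knob: Black bar knob on a 13.6 mm shaft on the dial's axis, fixed to the dial: turning it turns the dial. Bar 44 mm long (its x, pointing towards the pocket), 14 mm thick (its y), from 77 to 107 mm above the bench; a white line on top marks the end towards the pocket. Origin: on the axis, 43 mm above the bench; z up.
- knob_grip (a point): Centre of the knob's bar, on the dial's axis, 92 mm above the bench; x along the bar, towards the pocket. Grip it across the 14 mm thickness.
- dial (a joint): Angle of dial and knob, rad: 0 at home (hard stop), growing clockwise seen from above, up to 2.1. Clicked stops every 0.419 (24 degrees): 0.419, 0.838, third 1.257, fourth 1.676. Torque needed is lowest at a stop, about 0.02 N m, with a hump of about 0.13 N m midway between stops. A spring always pulls it back: let go at any stop, it returns home.
- dome_a: Matt black domed camera housing, 112 mm across, 94 mm tall, loose bystander. Origin: centre of its underside.
- dome_b: Another such housing, loose bystander.
- jar: Small amber jar, 48 mm diameter, 85 mm tall, loose bystander. Origin: centre of its underside.
- driver: Screwdriver with a red handle, 170 mm long, lying on the bench, loose bystander. Origin: mid length, underside.
- brush: Small brush, 160 mm long, lying on the bench, loose bystander. Origin: mid length, underside.
- bin: Open grey plastic bin, 110 by 90 by 50 mm, loose bystander. Origin: centre of its underside.
There are look-alikes about, which are no part of the job. What is shaped like the cap but green, orange or turquoise is not meant.

How it is judged (in metres and radians):
On the way:
1. the cap sits fully home in the pocket, window up, let go, with the dial at home (horizontal distance between cap and nest below 0.004 m and z of cap in the frame of nest below -0.0065 m and angle between cap's own z axis and vertical below 0.08 rad and contact force between the fingers and cap below 0.1 N and value of joint dial below 0.12 rad), for 0.2 s.
At the end, for the whole second after the job is handed in: The cap is seated in the pocket (within 4 mm of its centre, origin at least 6.5 mm below the mouth, upright within 4.5 degrees) and not touched by the fingers; the dial stands still within 0.1 rad of the third stop (1.257 rad) and the fingers press on the knob with more than 2 N (horizontal distance between cap and nest below 0.004 m and z of cap in the frame of nest below -0.0065 m and angle between cap's own z axis and vertical below 0.08 rad and contact force between the fingers and cap below 0.1 N and value of joint dial between 1.1567 and 1.3567 rad and velocity of joint dial between -0.1 and 0.1 rad/s and contact force between the fingers and knob above 2 N); the arm keeps its last pose, push and grip.
It fails at once if the dial is turned on past the third stop, over the hump towards the fourth (value of joint dial above 1.466 rad).
It fails at once if the other cap or another bystander is shifted by more than 20 mm (distance of any of spare, dome_a, dome_b, jar, driver, brush, bin from where it was at the start of the episode above 0.02 m).
It also fails if it takes over 54 s, if anything falls off the work surface, if the arm or the gripper's body presses on something with over 40 N, if the wrist force passes 120 N, or if a joint passes its speed limit or range.

## Working session

There is one attempt and no reset: what is moved stays moved. The work goes in short steps, Python scripts to look and compute and a tool call to move; the robot and the scene stay as the last step left them, time stands still between calls to the robot, and variables do not carry over. Pictures are saved under pics/ and viewed, at most 10 in all, crops included, and the job is handed in when it is done.

Besides the shell and the picture viewer there is one more tool, called after "Call:" as name(argument=value, ...), one argument or row to a line, values as JSON. play_rows: Moves the arm, as the interface text tells. Its arguments: {"type":"object","properties":{"motion":{"type":"array","items":{"type":"array","items":{"type":"array","items":{"type":"number"}}}},"jaw":{"type":"number"},"squeeze":{"type":"number"}},"required":["motion"]}

```bash
ls; mkdir -p pics
cat > h.py <<'E'
import numpy as np, cv2
from bench import sensors, optics, job, r
from scipy.spatial.transform import Rotation as Ro
def cam(name):
    s=sensors.sense(); d=optics.snapshot(name)
    K=np.array(d["mtx"])
    if name=="wrist":
        T=np.array(d["T_tool_cam"]); Rt=Ro.from_euler('xyz',s["tcp_rot"],degrees=True).as_matrix()
        Rw=Rt@T[:3,:3]; c=Rt@T[:3,3]+np.array(s["tool_pos"])
        R=Rw.T; t=-R@c
    else: R=np.array(d["R"]); t=np.array(d["t"]).ravel()
    return d["pixels"],K,R,t
def ray(K,R,t,uv,z):
    c=-R.T@t; v=R.T@np.linalg.inv(K)@np.array([uv[0],uv[1],1.])
    return c+v*(z-c[2])/v[2]
def proj(K,R,t,X):
    p=K@(R@np.array(X,float)+t); return p[:2]/p[2]
def save(n,im): cv2.imwrite("pics/"+n,cv2.cvtColor(im,cv2.COLOR_RGB2BGR))
E
python3 - <<'E'
from h import *
print(sensors.sense(), r.pinch_z)
for n in("top","scene"):
    p,K,R,t=cam(n); save(n+"0.png",p); np.savez(n+".npz",p=p,K=K,R=R,t=t); print(n,K.round(1).tolist(),(-R.T@t).round(1),R.round(2).tolist())
E
```

```text
pics
{'time': 0.0, 'joint_pos': array([-7.49653004e+01,  7.51583731e+00,  8.53311761e+01,  6.11115491e-04,
        8.72616404e+01, -4.89245164e+00]), 'qd': array([-0.01120031,  0.05511653,  0.08691221, -0.07071693, -0.03545654,
       -0.0784001 ]), 'joint_efforts': array([-2.75831462e-04, -5.69391882e+01, -5.00556064e+01, -2.69573111e-04,
        1.43136547e-02, -2.51803527e-05]), 'tool_pos': array([ 204.37856589, -563.51708576,  230.21865822]), 'tcp_rot': array([-1.79891794e+02, -9.87474254e-03,  1.99271121e+01]), 'ft_force': array([ 0.45149007, -0.07284572, -0.19534955]), 'wrist_torque': array([0.01481004, 0.00160202, 0.01748319]), 'grip_force': 0.0, 'finger_gap': 85.43146681778136} 18.700000000000003
top [[394.3, 0.0, 322.0], [0.0, 394.3, 199.0], [0.0, 0.0, 1.0]] [ 478.5  -49.1 1171.6] [[0.02, -1.0, 0.0], [-1.0, -0.02, -0.05], [0.05, -0.0, -1.0]]
scene [[425.6, 0.0, 312.6], [0.0, 425.6, 200.2], [0.0, 0.0, 1.0]] [1314.8 -442.9 1123.3] [[0.46, 0.89, -0.0], [0.68, -0.35, -0.64], [-0.57, 0.3, -0.77]]
```

View pics/top0.png

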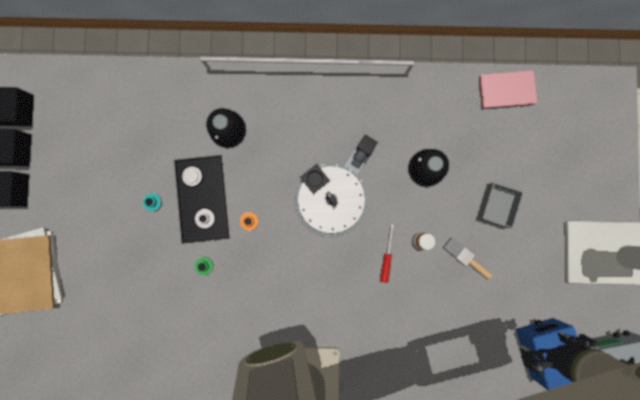

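View pics/scene0.png

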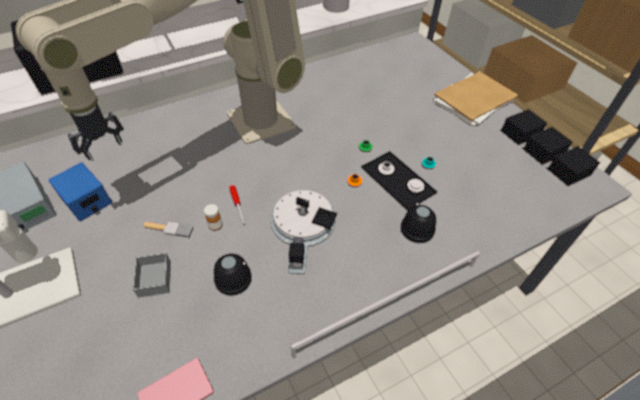

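Top view: the tray is at (202,198). Its two aluminium caps are at (192,176), plain pale disc, and (205,218), pale with a dark centre. Turquoise (152,202), orange (249,221) and green (204,266) are look-alikes. The dial is at (331,199), its pocket block at (315,179), and the domes at (226,127) and (428,167). The one at (205,218) fits because its dark window is up; I'll confirm that in a crop and measure.

Run:
```python
from h import *
T=np.load("top.npz");S=np.load("scene.npz")
a=cv2.resize(T["p"][145:250,165:265],None,fx=4,fy=4,interpolation=cv2.INTER_CUBIC)
b=cv2.resize(T["p"][145:250,285:385],None,fx=4,fy=4,interpolation=cv2.INTER_CUBIC)
save("crop1.png",np.hstack([a,b]))
p,K,R,t=T["p"],T["K"],T["R"],T["t"]
g=cv2.cvtColor(p,cv2.COLOR_RGB2GRAY)
def comps(m,box,z,n,amin=15):
    u0,v0,u1,v1=box; mm=np.zeros_like(m); mm[v0:v1,u0:u1]=m[v0:v1,u0:u1]
    for c in cv2.findContours(mm,cv2.RETR_EXTERNAL,cv2.CHAIN_APPROX_NONE)[0]:
        h=cv2.convexHull(c)
        if cv2.contourArea(h)>amin:
            (cx,cy),(w,hh),an=cv2.minAreaRect(h); e=cv2.fitEllipse(c)
            print(n,"rect",np.round([cx,cy,w,hh,an],1),"ell",np.round(e[0]+e[1],1),"world",ray(K,R,t,e[0],z).round(1))
m=lambda c:(c*255).astype(np.uint8)
comps(m(g>110),(180,160,225,237),18,"caps")
comps(m(g>185),(290,160,372,240),43,"dial",300)
comps(m(g<70),(298,160,332,196),57,"block")
comps(m(g<60),(170,150,232,245),12,"tray",500)
```

```text
caps rect [204.3 218.3  19.1  19.8  45. ] ell [204.3 218.1  19.   19.6] world [476.7 290.1  18. ]
caps rect [191.5 175.5  19.   19.   90. ] ell [191.5 175.8  19.1  19.4] world [600.  331.9  18. ]
caps rect [223.  170.5  21.    2.   90. ] ell [223.3 169.1   1.8  23.8] world [621.4 239.3  18. ]
dial rect [331.7 200.4  62.8  66.2  51. ] ell [332.2 200.8  60.9  66.7] world [533.3 -81.7  43. ]
block rect [314.4 178.2  18.3  17.8  51.3] ell [314.5 178.4  17.6  18.7] world [595.2 -29.8  57. ]
tray rect [201.2 198.8  82.6  46.1  84.7] ell [201.2 198.8  51.6 100.3] world [533.1 302.9  12. ]
```

View pics/crop1.png

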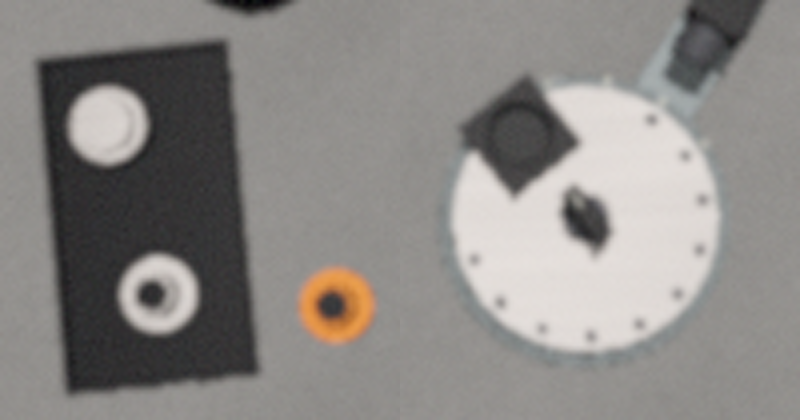

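The crop confirms it. The piece at crop (158,293), which is pixel (204,218), has the black window on a narrow turret, so that is the cap. The one at crop (108,125) shows a wide plain disc up, so that is the spare. Next I move above the cap, by way of the front.

Call:
play_rows(
  motion=[
    [[4, -2.7, 0, 0, 0, 0], [8, -5.4, 0, 0, 0, 0], [12, -8.1, 0, 0, 0, 0], [16, -10.8, 0, 0, 0, 0], [20, -13.5, 0, 0, 0, 0]],
  ],
  jaw=1,
)

```text
time: 0.6
tool_pos: [347.1, -367.1, 230.8]
tcp_rot: [-180.0, 0.0, 19.9]
ft_force: [0.1, -1.1, 0.9]
finger_gap: 85.9
grip_force: 0.0
```

Call:
play_rows(
  motion=[
    [[4, -2.7, 0, 0, 0, 0], [8, -5.4, 0, 0, 0, 0], [12, -8.1, 0, 0, 0, 0], [14.1, -12.5, 0, 0, 0, 0], [16.2, -17, 0, 0, 0, 0]],
  ],
)

```text
time: 1.1
tool_pos: [441.0, -152.0, 230.7]
tcp_rot: [-180.0, 0.0, 19.9]
ft_force: [1.3, 0.5, 0.9]
finger_gap: 85.4
grip_force: 0.0
```

Call:
play_rows(
  motion=[
    [[2.1, -4.5, 0, 0, 0, 0], [4.2, -9, 0, 0, 0, 0], [6.2, -13.4, 0, 0, 0, 0], [8.3, -17.9, 0, 0, 0, 0], [10.3, -22.3, 0, 0, 0, 0]],
  ],
)

```text
time: 1.6
tool_pos: [461.3, 92.9, 231.1]
tcp_rot: [180.0, -0.0, 19.9]
ft_force: [1.4, 0.5, -0.0]
finger_gap: 85.5
grip_force: 0.0
```

Call:
play_rows(
  motion=[
    [[2.1, -4.5, 0, 0, 0, 0], [4.2, -9, 0, 0, 0, -7], [6.2, -13.4, 1, 0, 0, -14], [8.3, -17.9, 2, 0, 0, -20], [8.3, -17.9, 2, 0, 0, -20]],
  ],
)

```text
time: 2.1
tool_pos: [476.7, 292.0, 208.2]
tcp_rot: [-179.8, 0.2, 40.4]
ft_force: [-1.1, -1.7, -0.8]
finger_gap: 85.1
grip_force: 0.0
```

Run:
```python
from h import *
s=sensors.sense(); print(s["time"],s["tool_pos"],s["tcp_rot"],s["joint_pos"])
p,K,R,t=cam("wrist"); save("w1.png",p); np.savez("w1.npz",p=p,K=K,R=R,t=t)
print(K, (-R.T@t), proj(K,R,t,[477,290,22]))
```

```text
2.1 [476.70919525 291.99106568 208.16838836] [-179.8399033     0.19417378   40.41834915] [26.16274043  2.0247307  93.43818323  0.10780171 84.76471322 75.73461285]
[[312.67976195   0.         317.02410845]
 [  0.         312.67976195 197.10568305]
 [  0.           0.           1.        ]] [537.90352929 343.59347676 350.19441621] [319.03178271 172.61723589]
```

View pics/w1.png

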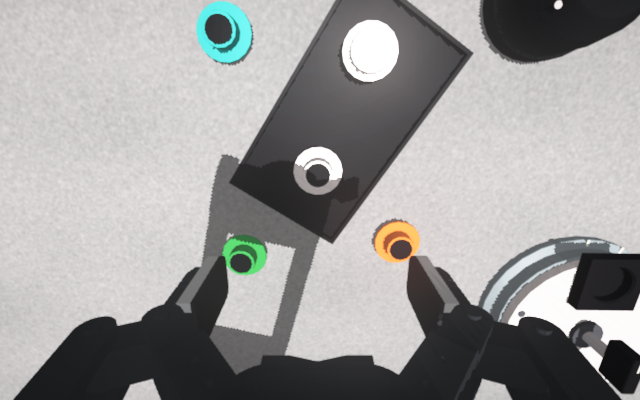

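The wrist view shows the cap at (318,171), half in the arm's shadow, with the black window up at (318,175). The spare is at (370,50). I'll measure the flange outline from here.

Run:
```python
from h import *
d=np.load("w1.npz"); p,K,R,t=d["p"],d["K"],d["R"],d["t"]
g=cv2.cvtColor(p,cv2.COLOR_RGB2GRAY)
print(g[145:200:2,318]); print(g[170,285:355:2]);print(g[180,285:355:2])
# bright half of flange: fit circle on z=18 plane to upper outline
m=((g>140)*255).astype(np.uint8); mm=np.zeros_like(m); mm[140:186,288:350]=m[140:186,288:350]
c=max(cv2.findContours(mm,cv2.RETR_EXTERNAL,cv2.CHAIN_APPROX_NONE)[0],key=cv2.contourArea)[:,0,:]
h=cv2.convexHull(c)[:,0,:]; h=np.array([q for q in c if cv2.pointPolygonTest(cv2.convexHull(c),(float(q[0]),float(q[1])),True)<1.0 and q[1]<168])
P=np.array([ray(K,R,t,q,18)[:2] for q in h])
from scipy.optimize import least_squares
f=least_squares(lambda x:np.hypot(*(P-x[:2]).T)-26.7,[477,290],loss='soft_l1');print("flange",f.x,np.abs(f.fun).mean(),len(P))
f=least_squares(lambda x:np.hypot(*(P-x[:2]).T)-x[2],[477,290,27],loss='soft_l1');print("flange free",f.x)
save("w1c.png",cv2.resize(np.clip(p[140:205,280:360].astype(float)*1.3,0,255).astype(np.uint8),None,fx=7,fy=7,interpolation=cv2.INTER_CUBIC))
```

```text
[ 79 244 255 255 255 255 242 161 255 252  74  74  72  72  71  70  70  66
  48  48  48 130 160 158 158  47  46  45]
[ 44  44  44  45 106 159 160 163 161 151 161  81  67  71  72  72  73  72
  72  72  74  73 254 252 254 254 254 255 254  75  74  74  74  75  74]
[ 41  42  42  42  43 109 158 160 158 155 163  92  46  47  48  47  55  48
  55  49  49  52 197 164 170 165 160 145  52  50  58  51  50  51  50]
flange [476.57626889 291.53699418] 0.3563092442040498 63
flange free [477.3269577  292.12860659  25.93257804]
```

View pics/w1c.png

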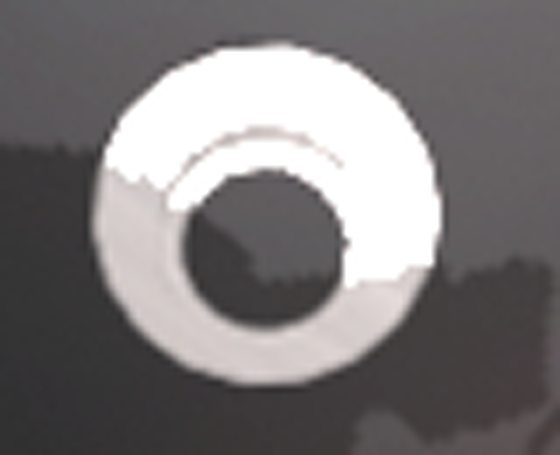

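The crop shows the whole cap outline separating cleanly, with the turret's window disc inside. I'll fit the full flange and the window circle, and measure the fixture from both views.

```bash
cat >> h.py <<'E'
from scipy.optimize import least_squares
def circ(P,x0,rad=None):
    if rad: f=least_squares(lambda x:np.hypot(*(P-x[:2]).T)-rad,x0[:2],loss='soft_l1')
    else: f=least_squares(lambda x:np.hypot(*(P-x[:2]).T)-x[2],list(x0[:2])+[27],loss='soft_l1')
    return f.x.round(2),np.abs(f.fun).mean().round(2)
def plan(X,yaw):
    s=sensors.sense(); Rt=Ro.from_euler('xyz',s["tcp_rot"],degrees=True).as_matrix()
    Rg=Ro.from_euler('xyz',[180,0,yaw],degrees=True).as_matrix()
    print("move cm",(Rt.T@(np.array(X)-s["tool_pos"])/10).round(2),"rot",Ro.from_matrix(Rt.T@Rg).as_rotvec(degrees=True).round(2))
E
python3 - <<'E'
from h import *
d=np.load("w1.npz"); p,K,R,t=d["p"],d["K"],d["R"],d["t"]
g=cv2.cvtColor(p,cv2.COLOR_RGB2GRAY)
m=((g>100)*255).astype(np.uint8); mm=np.zeros_like(m); mm[140:202,288:350]=m[140:202,288:350]
cs,hi=cv2.findContours(mm,cv2.RETR_CCOMP,cv2.CHAIN_APPROX_NONE)
for c,h in zip(cs,hi[0]):
    if len(c)<20: continue
    z=18 if h[3]<0 else 35
    P=np.array([ray(K,R,t,q,z)[:2] for q in c[:,0]+0.0]); print(z,circ(P,(477,290)))
# fixture from top & scene: dial white ellipse
T=np.load("top.npz");S=np.load("scene.npz")
for n,D,box in(("top",T,(290,160,372,240)),("scene",S,(265,185,345,250))):
    p,K,R,t=D["p"],D["K"],D["R"],D["t"]; g=cv2.cvtColor(p,cv2.COLOR_RGB2GRAY)
    u0,v0,u1,v1=box; mm=np.zeros_like(g); mm[v0:v1,u0:u1]=(g[v0:v1,u0:u1]>190)*255
    c=max(cv2.findContours(mm,cv2.RETR_EXTERNAL,cv2.CHAIN_APPROX_NONE)[0],key=cv2.contourArea)
    P=np.array([ray(K,R,t,q,43)[:2] for q in c[:,0]]); k=np.hypot(*(P-[533,-82]).T); P=P[(k>88)&(k<102)]
    print(n,len(P),circ(P,(533,-82),95),circ(P,(533,-82)))
p,K,R,t=T["p"],T["K"],T["R"],T["t"]
plan([477,292,120],40)
print(proj(K,R,t,[533,-82,107]))
E
```

```text
18 (array([476.9, 292. ,  26.6]), np.float64(0.3))
35 (array([475.92, 291.59,  12.47]), np.float64(0.27))
top 126 (array([536.77, -78.88]), np.float64(1.77)) (array([537.95, -78.28,  93.3 ]), np.float64(0.94))
scene 90 (array([536.94, -79.76]), np.float64(2.47)) (array([539.51, -78.22,  92.43]), np.float64(1.41))
move cm [ 0.18 -0.18  8.9 ] rot [-0.07  0.21  0.19]
[333.03505082 199.74095616]
```

Call:
play_rows(
  motion=[
    [[0, 0, 4.5, 0, 0, 0], [0, 0, 9, 0, 0, 0], [0, 0, 13, 0, 0, 0], [0, 0, 15.5, 0, 0, 0], [0, 0, 15.5, 0, 0, 0]],
  ],
)

```text
time: 2.65
tool_pos: [475.6, 284.4, 51.9]
tcp_rot: [-179.9, 0.5, 39.8]
ft_force: [0.0, -1.4, 0.8]
finger_gap: 85.4
grip_force: 0.0
```

Run:
```python
from h import *
s=sensors.sense(); print(s["tool_pos"],s["tcp_rot"]); plan([476.7,291.8,20.5],40)
```

```text
[475.57885089 284.42902083  51.89385662] [-179.9032559     0.46887618   39.80287002]
move cm [ 0.58 -0.49  3.14] rot [-0.1   0.47 -0.2 ]
```

```bash
cat >> h.py <<'E'
def capfit(x0=(477,290),zf=18,thr=100,win=45,nm=None):
    print("pose",sensors.sense()["tool_pos"].round(1),"qd",np.abs(sensors.sense()["qd"]).max().round(2))
    p,K,R,t=cam("wrist"); 
    if nm: np.savez(nm,p=p,K=K,R=R,t=t); save(nm+".png",p)
    g=cv2.cvtColor(p,cv2.COLOR_RGB2GRAY); u,v=proj(K,R,t,[*x0,zf]).astype(int)
    mm=np.zeros_like(g); w=win; mm[max(v-w,0):v+w,u-w:u+w]=(g[max(v-w,0):v+w,u-w:u+w]>thr)*255
    cs,hi=cv2.findContours(mm,cv2.RETR_CCOMP,cv2.CHAIN_APPROX_NONE)
    print("expect px",u,v)
    for c,h in zip(cs,hi[0]):
        if len(c)<30: continue
        z=zf if h[3]<0 else zf+17
        P=np.array([ray(K,R,t,q,z)[:2] for q in c[:,0]]); print(z,circ(P,x0),c[:,0].mean(0).round(1))
E
python3 - <<'E'
from h import *
capfit(thr=100,nm="w2")
E
```

```text
pose [475.6 284.4  51.9] qd 3.99
expect px 311 223
18 (array([477.29, 292.5 ,  26.57]), np.float64(0.22)) [308.9 218.8]
35 (array([476.56, 292.19,  12.54]), np.float64(0.13)) [307.5 233.1]
```

View pics/w2.png

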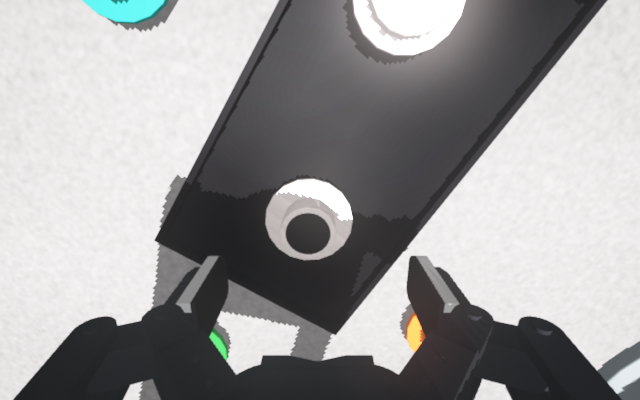

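The picture shows the cap at (309,219), a little left of the finger midline, with the fingers on either side of it. Both fits agree on (477, 292).

Call:
play_rows(
  motion=[
    [[0.6, -0.5, 1, 0, 0.4, 0], [0.6, -0.5, 2, 0, 0.4, 0], [0.6, -0.5, 3, 0, 0.4, 0], [0.6, -0.5, 3, 0, 0.4, 0]],
  ],
)

```text
time: 3.1
tool_pos: [479.2, 294.6, 24.9]
tcp_rot: [-180.0, -0.3, 39.9]
ft_force: [-0.6, -0.9, -0.5]
finger_gap: 85.6
grip_force: 0.0
```

Run:
```python
from h import *
s=sensors.sense();print(s["tool_pos"],s["tcp_rot"],s["ft_force"]);plan([477,292.3,20.5],40)
```

```text
[479.15914092 294.61195779  24.89147951] [-179.97401514   -0.27630991   39.93714863] [-0.56296978 -0.89100896 -0.53046892]
move cm [-0.32  0.04  0.44] rot [-0.03 -0.28 -0.06]
```

Call:
play_rows(
  motion=[
    [[0, 0, 0, 0, 0, 0], [0, 0, 0, 0, 0, 0], [0, 0, 0, 0, 0, 0]],
  ],
)

```text
time: 3.4
tool_pos: [480.5, 295.2, 26.9]
tcp_rot: [180.0, -0.5, 39.9]
ft_force: [0.7, -1.1, 0.4]
finger_gap: 85.3
grip_force: 0.0
```

Run:
```python
from h import *
s=sensors.sense();print(s["tool_pos"],s["tcp_rot"],s["qd"].round(1));plan([477,292.3,20.5],40)
```

```text
[480.53889476 295.24712762  26.85726373] [179.98938926  -0.45059699  39.92607543] [-0.   0.  -0.  -0.1 -0.1 -0. ]
move cm [-0.47 -0.    0.63] rot [ 0.01 -0.45 -0.07]
```

Call:
play_rows(
  motion=[
    [[-0.4, 0, 0.4, 0, -0.4, 0], [-0.5, 0, 0.6, 0, -0.4, 0], [-0.5, 0, 0.6, 0, -0.4, 0], [-0.5, 0, 0.6, 0, -0.4, 0]],
  ],
)

```text
time: 3.8
tool_pos: [476.2, 291.8, 20.1]
tcp_rot: [-180.0, 0.0, 39.9]
ft_force: [-0.9, 0.3, 0.3]
finger_gap: 85.1
grip_force: 0.0
```

Call:
play_rows(
  motion=[
    [[0, 0, 0, 0, 0, 0], [0, 0, 0, 0, 0, 0], [0, 0, 0, 0, 0, 0], [0, 0, 0, 0, 0, 0], [0, 0, 0, 0, 0, 0]],
  ],
  jaw=0,
  squeeze=40,
)

```text
time: 4.3
tool_pos: [476.6, 292.1, 20.6]
tcp_rot: [180.0, -0.0, 39.9]
ft_force: [-0.4, -0.1, 2.6]
finger_gap: 30.3
grip_force: 39.6
```

Call:
play_rows(
  motion=[
    [[0, 0, 0, 0, 0, 0], [0, 0, 0, 0, 0, 0], [0, 0, 0, 0, 0, 0]],
  ],
)

```text
time: 4.6
tool_pos: [476.6, 292.1, 20.6]
tcp_rot: [180.0, -0.0, 39.9]
ft_force: [0.5, 0.6, 4.1]
finger_gap: 30.2
grip_force: 39.8
```

Gripped: the gap is 30 mm and the force 40 N. Lift and carry to above the pocket.

Call:
play_rows(
  motion=[
    [[0, 0, -2, 0, 0, 0], [0, 0, -5, 0, 0, 0], [0, 0, -9, 0, 0, 0], [0, 0, -13, 0, 0, 0], [-0.8, 2, -15, 0, 0, 0]],
  ],
)

```text
time: 5.1
tool_pos: [483.7, 273.4, 174.1]
tcp_rot: [180.0, -0.3, 40.1]
ft_force: [1.0, -0.3, -0.2]
finger_gap: 30.2
grip_force: 39.7
```

Call:
play_rows(
  motion=[
    [[-1.4, 4, 0, 0, 0, 0], [-3, 8.5, 0, 0, 0, 0], [-4.7, 13, 0, 0, 0, 0], [-6.3, 17.5, 0, 0, 0, 0], [-8, 22, 0, 0, 0, 0]],
  ],
)

```text
time: 5.6
tool_pos: [562.8, 49.5, 169.7]
tcp_rot: [-180.0, 0.0, 39.9]
ft_force: [0.6, 1.0, -0.2]
finger_gap: 30.4
grip_force: 39.7
```

Call:
play_rows(
  motion=[
    [[-1.3, 4, 0, 0, 0, 0], [-2.3, 7, 0, 0, 0, 0], [-2.8, 8.2, 0, 0, 0, 0], [-2.8, 8.2, 0, 0, 0, 0], [-2.8, 8.2, 0, 0, 0, 0]],
  ],
)

```text
time: 6.1
tool_pos: [593.5, -28.6, 169.7]
tcp_rot: [-179.9, 0.0, 39.9]
ft_force: [0.4, -0.1, -0.2]
finger_gap: 30.2
grip_force: 39.7
```

Call:
play_rows(
  motion=[
    [[0, 0, 0, 0, 0, 0], [0, 0, 0, 0, 0, 0], [0, 0, 0, 0, 0, 0], [0, 0, 0, 0, 0, 0]],
  ],
)

```text
time: 6.5
tool_pos: [594.0, -28.8, 170.4]
tcp_rot: [180.0, -0.0, 40.0]
ft_force: [0.5, -0.6, -1.5]
finger_gap: 30.4
grip_force: 39.7
```

Run:
```python
from h import *
s=sensors.sense();print(s["time"],s["tool_pos"],s["tcp_rot"],s["qd"].round(1),s["finger_gap"])
p,K,R,t=cam("wrist"); save("w3.png",p); np.savez("w3.npz",p=p,K=K,R=R,t=t)
print(proj(K,R,t,[595,-30,57]),proj(K,R,t,[537,-79,107]))
```

```text
6.5 [594.00202745 -28.82606036 170.39281872] [ 1.79992565e+02 -8.74214246e-03  3.99831815e+01] [-0.4  0.1 -0.2  0.1  0.   0. ] 30.42280605864788
[318.75374287 192.29774756] [319.32281578 304.29186446]
```

View pics/w3.png

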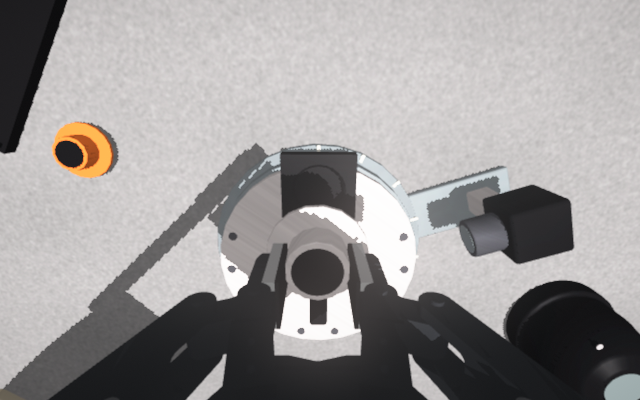

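The wrist view shows the held cap at (318,270), the pocket block with its upper edge at rows 152–157 and sides at columns 282 and 355, and the pocket at about (319,185), partly hidden. I'll enlarge the block to refine the nest position.

Run:
```python
from h import *
d=np.load("w3.npz"); p,K,R,t=d["p"],d["K"],d["R"],d["t"]
c=cv2.cvtColor(p[140:240,270:370],cv2.COLOR_RGB2GRAY).astype(float)
e=np.clip((c-15)*3.5,0,255).astype(np.uint8)
save("w3c.png",cv2.cvtColor(cv2.resize(e,None,fx=5.8,fy=5.8,interpolation=cv2.INTER_CUBIC),cv2.COLOR_GRAY2RGB))
g=cv2.cvtColor(p,cv2.COLOR_RGB2GRAY)
for v in(162,170,178,186,194): print(v,g[v,276:290],g[v,294:304],g[v,334:348],g[v,349:362])
for u in(288,300,318,340,350): print(u,g[144:172,u])
for n,X in(("top outer mid",[595+32*.766,-30+32*.643,57]),("outer bottom",[595+32*.766,-30+32*.643,43])): print(n,proj(K,R,t,X))
```

```text
162 [205 205 206 191 131  67  66  66  67  67  67  66  67  67] [67 68 68 67 68 68 69 69 70 69] [76 77 78 78 79 79 79 80 80 79 80 80 81 81] [ 81  82  82  82  83  83  84  98 173 217 231 248 251]
170 [153 104 151 159  95  65  65  64  65  65  64  65  65  66] [66 66 67 67 67 67 66 62 55 53] [62 69 75 78 78 79 79 79 79 80 80 80 81 81] [ 82  83  83  83  84  83  84  96 166 206 218 228 229]
178 [154 153 152 153 119  54  44  43  44  44  44  44  45  45] [44 44 46 45 46 46 47 47 47 47] [76 77 77 77 70 60 62 63 69 76 80 80 81 82] [ 82  82  82  83  83  84  84 216 252 254 254 254 254]
186 [153 152 150 150 124  70  43  43  44  44  45  44  44  45] [45 47 46 46 45 47 46 47 48 47] [76 76 76 77 78 78 72 62 64 66 67 74 81 82] [ 83  84  84  84  84  84 114 240 254 254 254 254 253]
194 [150 149 149 149 140  98  43  43  43  44  45  45  44  45] [45 45 45 46 46 47 47 47 48 48] [76 72 68 65 62 64 64 64 64 65 66 69 71 68] [ 81  84  84  85  85  86 108 217 252 252 247 247 252]
288 [207 207 206 181 141 143 108  88  46  48  59  69  68  69  68  66  67  67
  67  67  66  66  66  66  66  65  65  66]
300 [201 173 120 156 152 110 110  90  49  48  58  71  70  70  70  69  69  69
  69  69  69  68  68  68  68  67  66  61]
318 [150 241 254 254 253 231 160 129  51  50  60  74  73  73  74  73  72  72
  72  73  68  57  62  73  73  72  72  71]
340 [205 190 145 162 180 114 115  98  62  56  66  80  80  79  80  79  79  79
  79  79  79  79  80  79  80  79  79  80]
350 [207 205 201 202 188 144 164 176  76  59  69  83  83  82  82  83  82  83
  82  82  82  82  82  82  83  83  83  81]
top outer mid [318.79401904 155.22596466]
outer bottom [318.70073781 152.24867612]
```

View pics/w3c.png

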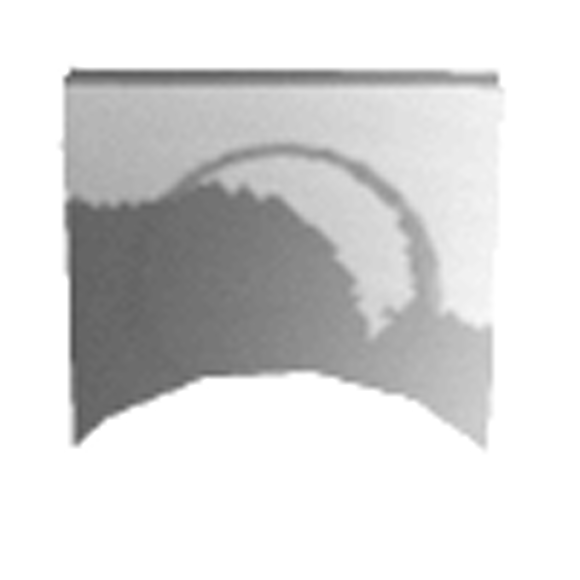

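Run:
```python
from h import *
d=np.load("w3.npz"); p,K,R,t=d["p"],d["K"],d["R"],d["t"]
g=cv2.cvtColor(p,cv2.COLOR_RGB2GRAY).astype(float)
pts=[]
for u in range(306,338):
    col=g[157:185,u]; b=np.median(col[:5])
    k=np.where(col<b-6)[0]
    if len(k): 
        k=k[0]; pts.append((u,157+k-1+ (col[k-1]-(b-6))/(col[k-1]-col[k])))
for v in range(168,188):
    row=g[v,325:352]; b=np.median(row[-4:]); k=np.where(row<b-6)[0]
    if len(k): k=k[-1]; pts.append((325+k+0.5,v))
P=np.array([ray(K,R,t,q,57)[:2] for q in pts]); print(len(P),circ(P,(595,-30),23.5),circ(P,(595,-30)))
# edges of block
for v in(162,170): print(ray(K,R,t,((280.2+356.8)/2,v),57))
print("outer edge pt",ray(K,R,t,(318.6,154.0),57)[:2]-32*np.array([np.cos(np.radians(40)),np.sin(np.radians(40))]))
a=ray(K,R,t,(283,154.1),57);b=ray(K,R,t,(353,154.2),57);print("edge dir yaw",np.degrees(np.arctan2(*(b-a)[1::-1]))+90)
# held cap
z0=170.4-20.6
m=((g>100)*255).astype(np.uint8)
w=(g<60).astype(np.uint8)*255; mm=np.zeros_like(w); mm[248:296,292:344]=w[248:296,292:344]
cs=cv2.findContours(mm,cv2.RETR_EXTERNAL,cv2.CHAIN_APPROX_NONE)[0]; c=max(cs,key=cv2.contourArea)[:,0]
Q=np.array([ray(K,R,t,q,z0+35)[:2] for q in c]); print("window",c.mean(0),circ(Q,(594,-29)),"tcp",sensors.sense()["tool_pos"])
```

```text
52 (array([595.69, -29.1 ]), np.float64(0.16)) (array([595.73, -29.09,  23.46]), np.float64(0.16))
[615.01742402 -12.88619196  57.        ]
[609.81609145 -17.25928511  57.        ]
outer edge pt [595.67471054 -29.21562648]
edge dir yaw 39.8850473025227
window [316.82481752 271.87591241] (array([593.98, -28.14,  11.53]), np.float64(0.41)) tcp [594.02092639 -29.00242395 170.38056767]
```

The nest is at (595.7, -29.1) with yaw 39.9. Descend to just above it.

Call:
play_rows(
  motion=[
    [[0.1, 0.1, 3, 0, 0, 0], [0.1, 0.1, 6, 0, 0, 0], [0.1, 0.1, 8.7, 0, 0, 0], [0.1, 0.1, 8.7, 0, 0, 0], [0.1, 0.1, 8.7, 0, 0, 0]],
  ],
)

```text
time: 7.05
tool_pos: [595.1, -29.5, 83.4]
tcp_rot: [-179.9, 0.0, 39.9]
ft_force: [-0.1, 0.5, -0.2]
finger_gap: 30.2
grip_force: 39.7
```

Call:
play_rows(
  motion=[
    [[0, 0, 0, 0, 0, 0], [0, 0, 0, 0, 0, 0], [0, 0, 0, 0, 0, 0]],
  ],
)

```text
time: 7.35
tool_pos: [596.5, -29.8, 84.9]
tcp_rot: [179.9, -0.1, 39.9]
ft_force: [0.2, -0.3, -0.4]
finger_gap: 30.0
grip_force: 39.7
```

Run:
```python
from h import *
s=sensors.sense();print(s["tool_pos"],s["tcp_rot"]);plan([595.4,-29.5,63.6],40)
```

```text
[596.5265785  -29.76267144  84.92652046] [ 1.79889604e+02 -9.95489871e-02  3.99293088e+01]
move cm [-0.07 -0.1   2.13] rot [ 0.11 -0.1  -0.07]
```

Call:
play_rows(
  motion=[
    [[-0.1, -0.1, 0.4, 0, 0, 0], [-0.1, -0.1, 0.8, 0, 0, 0], [-0.1, -0.1, 1.2, 0, 0, 0], [-0.1, -0.1, 1.6, 0, 0, 0], [-0.1, -0.1, 1.8, 0, 0, 0]],
  ],
)

```text
time: 7.85
tool_pos: [594.0, -29.4, 64.7]
tcp_rot: [-180.0, 0.0, 39.9]
ft_force: [1.1, 0.3, 0.2]
finger_gap: 30.0
grip_force: 39.8
```

Call:
play_rows(
  motion=[
    [[0, 0, 0.2, 0, 0, 0], [0, 0, 0.3, 0, 0, 0], [0, 0, 0.3, 0, 0, 0], [0, 0, 0.3, 0, 0, 0]],
  ],
)

```text
time: 8.25
tool_pos: [595.0, -30.2, 64.5]
tcp_rot: [179.9, -0.0, 39.9]
ft_force: [-5.9, -0.6, 13.4]
finger_gap: 30.3
grip_force: 41.0
```

The spigot is in the pocket, with its origin about 8 mm below the mouth and a light contact force. Open and back off upward.

Call:
play_rows(
  motion=[
    [[0, 0, 0, 0, 0, 0], [0, 0, 0, 0, 0, 0], [0, 0, 0, 0, 0, 0], [0, 0, 0, 0, 0, 0], [0, 0, 0, 0, 0, 0]],
  ],
  jaw=1,
)

```text
time: 8.75
tool_pos: [593.8, -29.4, 62.0]
tcp_rot: [-180.0, 0.0, 39.9]
ft_force: [0.5, -0.5, 0.8]
finger_gap: 85.7
grip_force: 0.0
```

Call:
play_rows(
  motion=[
    [[0, 0, -2, 0, 0, 0], [0, 0, -5, 0, 0, 0], [0, 0, -8, 0, 0, 0], [0, 0, -10, 0, 0, 0], [0, 0, -10, 0, 0, 0]],
  ],
)

```text
time: 9.25
tool_pos: [596.4, -29.8, 166.4]
tcp_rot: [179.7, -0.3, 39.9]
ft_force: [0.4, -0.2, -0.8]
finger_gap: 85.0
grip_force: 0.0
```

Call:
play_rows(
  motion=[
    [[0, 0, 0, 0, 0, 0], [0, 0, 0, 0, 0, 0], [0, 0, 0, 0, 0, 0]],
  ],
)

```text
time: 9.55
tool_pos: [593.0, -29.4, 160.4]
tcp_rot: [-179.9, 0.1, 39.9]
ft_force: [0.8, 0.2, 0.0]
finger_gap: 85.6
grip_force: 0.0
```

Run:
```python
from h import *
s=sensors.sense();print(s["time"],s["tool_pos"],s["tcp_rot"])
capfit((595.7,-29.1),61,100,60,"w4")
```

```text
9.55 [593.00077897 -29.37376221 160.38459241] [-1.79875353e+02  1.13888326e-01  3.99280409e+01]
pose [593.  -29.4 160.4] qd 0.24
expect px 319 194
61 (array([594.8 , -29.19,  26.36]), np.float64(0.25)) [318.5 194.4]
78 (array([593.79, -29.43,  12.89]), np.float64(0.21)) [318.1 203.2]
61 (array([594.38, -30.45,  49.35]), np.float64(8.98)) [316.8 190.3]
```

View pics/w4.png

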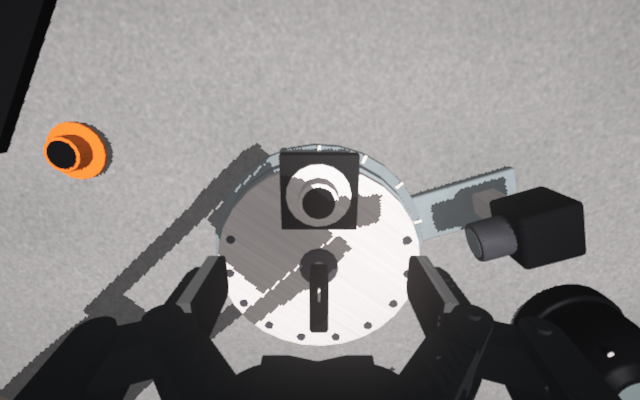

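The picture shows the cap seated flat in the block at (318,194), window up and clear of the fingers. The knob bar is at (318,296) and its white line points at the pocket. Next I check the axis and go over the knob.

Run:
```python
from h import *
d=np.load("w4.npz"); p,K,R,t=d["p"],d["K"],d["R"],d["t"]
g=cv2.cvtColor(p,cv2.COLOR_RGB2GRAY)
A=np.array([538.2,-77.2]);u=np.array([np.cos(np.radians(39.9)),np.sin(np.radians(39.9))]);n=np.array([-u[1],u[0]])
for a,b in((22,7),(22,-7),(-22,7),(-22,-7)): print((a,b),proj(K,R,t,[*(A+a*u+b*n),107]).round(1))
for v in(275,300,315,325): print(v,g[v,302:336])
print(g[318:340,318],g[255:275,318])
plan([538.2,-77.2,120],39.9)
```

```text
(22, 7) [309.6 283.5]
(22, -7) [328.9 283.6]
(-22, 7) [310.  332.9]
(-22, -7) [328.2 332.9]
275 [ 70  63  63  63  63  63  64  60  52  49  49  50  50  50  51  50  51  51
  51  52  53  53  53  53  54  65  91 107 107 107 108 107 108 163]
300 [242 243 244 245 245 245 244 203  53  53  53  53  55  55  55  85 124 125
  89  56  56  56  56  56  57  76 207 246 245 244 243 243 243 243]
315 [244 244 244 243 242 242 242 204  73  53  53  54  54  54  54  55  54  55
  55  55  55  55  56  56  56 107 213 244 245 245 244 243 242 242]
325 [243 242 242 242 242 243 243 208  73  52  52  53  53  54  57  60  57  56
  58  60  60  60  59  61  59 108 212 243 243 243 243 243 242 242]
[ 53  54  54  54  54  53  55  57  59  59  59  59  58  74 186 241 241 241
 242 243 243 243] [62 63 64 63 63 63 71 92 93 63 49 49 49 50 50 50 51 51 50 50]
move cm [-7.27  0.15  4.07] rot [-0.11  0.1   0.03]
```

Call:
play_rows(
  motion=[
    [[-3, 0, 0, 0, 0, 0], [-6, 0, 0, 0, 0, 0], [-7.2, 0.1, 0, 0, 0, 0], [-7.2, 0.1, 2, 0, 0, 0], [-7.2, 0.1, 5, 0, 0, 0]],
  ],
)

```text
time: 10.1
tool_pos: [541.2, -77.2, 113.8]
tcp_rot: [179.8, -0.2, 39.9]
ft_force: [0.0, 1.1, -0.2]
finger_gap: 85.5
grip_force: 0.0
```

Call:
play_rows(
  motion=[
    [[0, 0, 2.5, 0, 0, 0], [0, 0, 3.5, 0, 0, 0], [0, 0, 3.5, 0, 0, 0], [0, 0, 3.5, 0, 0, 0], [0, 0, 3.5, 0, 0, 0]],
  ],
)

```text
time: 10.6
tool_pos: [540.8, -76.7, 79.0]
tcp_rot: [179.9, -0.1, 39.9]
ft_force: [0.8, 0.5, -0.2]
finger_gap: 85.5
grip_force: 0.0
```

Run:
```python
from h import *
s=sensors.sense();print(s["tool_pos"],s["tcp_rot"],s["ft_force"],s["wrist_torque"]);plan([538.4,-76.8,73],39.9)
```

```text
[540.79027383 -76.7172091   79.0073882 ] [ 1.79876540e+02 -9.43651674e-02  3.99301056e+01] [ 0.80090825  0.52895038 -0.24053171] [0.00316418 0.01387705 0.0170519 ]
move cm [-0.19 -0.15  0.6 ] rot [ 0.12 -0.09  0.03]
```

Call:
play_rows(
  motion=[
    [[-0.2, -0.1, 0.3, 0, 0, 0], [-0.2, -0.1, 0.5, 0, 0, 0], [-0.2, -0.1, 0.5, 0, 0, 0], [-0.2, -0.1, 0.5, 0, 0, 0], [-0.2, -0.1, 0.5, 0, 0, 0]],
  ],
)

```text
time: 11.1
tool_pos: [537.3, -77.0, 72.3]
tcp_rot: [180.0, -0.0, 39.9]
ft_force: [0.1, 0.2, -0.9]
finger_gap: 85.5
grip_force: 0.0
```

Call:
play_rows(
  motion=[
    [[0, 0, 0, 0, 0, 0], [0, 0, 0, 0, 0, 0], [0, 0, 0, 0, 0, 0], [0, 0, 0, 0, 0, 0], [0, 0, 0, 0, 0, 0]],
  ],
  jaw=0,
  squeeze=60,
)

```text
time: 11.6
tool_pos: [537.5, -77.2, 72.4]
tcp_rot: [180.0, -0.0, 39.9]
ft_force: [-4.2, -0.4, -1.2]
finger_gap: 13.5
grip_force: 58.5
```

Call:
play_rows(
  motion=[
    [[0, 0, 0, 0, 0, 0], [0, 0, 0, 0, 0, 0], [0, 0, 0, 0, 0, 0], [0, 0, 0, 0, 0, 0]],
  ],
)

```text
time: 12.0
tool_pos: [537.5, -77.2, 72.4]
tcp_rot: [180.0, -0.0, 39.9]
ft_force: [1.1, -1.0, 1.0]
finger_gap: 12.8
grip_force: 60.3
```

Run:
```python
from h import *
s=sensors.sense();print(s["tool_pos"],s["tcp_rot"],s["ft_force"],s["wrist_torque"],s["joint_pos"]);plan([538.4,-76.8,73],39.9)
```

```text
[537.46338167 -77.16522835  72.43265759] [ 1.79976714e+02 -8.39508822e-03  3.99182300e+01] [ 1.05267624 -0.96171095  0.95210042] [-0.22085038 -0.02288748 -0.12196795] [-1.35762657e+01  6.48282037e+00  1.03568664e+02 -7.56426500e-03
  6.99248047e+01  3.65081010e+01]
move cm [ 0.1   0.03 -0.06] rot [ 0.02 -0.01  0.02]
```

Gripped at 60 N. Turn clockwise (+z about the tool) in half-click steps, feeling the torque.

```bash
cat > f.py <<'E'
from h import *
s=sensors.sense();print("turned",round(39.92-s["tcp_rot"][2],2),"F",s["ft_force"].round(1),"Tq",s["wrist_torque"].round(3),"pos",s["tool_pos"].round(1),"gap",round(s["finger_gap"],1))
E
echo ok
```

```text
ok
```

Call:
play_rows(
  motion=[
    [[0, 0, 0, 0, 0, 4], [0, 0, 0, 0, 0, 8], [0, 0, 0, 0, 0, 12], [0, 0, 0, 0, 0, 12], [0, 0, 0, 0, 0, 12]],
  ],
)

```text
time: 12.5
tool_pos: [537.4, -77.0, 72.4]
tcp_rot: [180.0, -0.0, 28.1]
ft_force: [-0.7, -1.1, 2.0]
finger_gap: 13.1
grip_force: 60.5
```

```bash
python3 f.py
```

```text
turned 11.87 F [-0.7 -1.1  2. ] Tq [-0.102  0.098  0.11 ] pos [537.4 -77.   72.4] gap 13.1
```

Call:
play_rows(
  motion=[
    [[0, 0, 0, 0, 0, 4], [0, 0, 0, 0, 0, 8], [0, 0, 0, 0, 0, 12], [0, 0, 0, 0, 0, 12], [0, 0, 0, 0, 0, 12]],
  ],
)

```text
time: 13.0
tool_pos: [537.3, -76.9, 72.4]
tcp_rot: [-180.0, -0.0, 16.1]
ft_force: [-1.4, 1.2, 3.7]
finger_gap: 13.4
grip_force: 60.8
```

```bash
python3 f.py
```

```text
turned 23.82 F [-1.4  1.2  3.7] Tq [0.014 0.224 0.077] pos [537.3 -76.9  72.4] gap 13.4
```

Torque rose to 0.11 N m at the first hump and eased at the first stop (click 1, 24°). On to the second.

Call:
play_rows(
  motion=[
    [[0, 0, 0, 0, 0, 4], [0, 0, 0, 0, 0, 8], [0, 0, 0, 0, 0, 12], [0, 0, 0, 0, 0, 12], [0, 0, 0, 0, 0, 12]],
  ],
)

```text
time: 13.5
tool_pos: [537.2, -76.7, 72.4]
tcp_rot: [-180.0, 0.0, 4.1]
ft_force: [-2.9, 2.2, 5.1]
finger_gap: 12.9
grip_force: 61.0
```

```bash
python3 f.py
```

```text
turned 35.79 F [-2.9  2.2  5.1] Tq [0.304 0.268 0.215] pos [537.2 -76.7  72.4] gap 12.9
```

Call:
play_rows(
  motion=[
    [[0, 0, 0, 0, 0, 4], [0, 0, 0, 0, 0, 8], [0, 0, 0, 0, 0, 12], [0, 0, 0, 0, 0, 12], [0, 0, 0, 0, 0, 12]],
  ],
)

```text
time: 14.0
tool_pos: [537.3, -76.6, 72.4]
tcp_rot: [-180.0, 0.0, -7.9]
ft_force: [-2.1, 3.2, 5.9]
finger_gap: 13.2
grip_force: 61.0
```

```bash
python3 f.py
python3 - <<'E'
from h import *
s=sensors.sense(); y=np.radians(s["tcp_rot"][2]); A=np.array([538.3,-77])
capfit(tuple(A+75*np.array([np.cos(y),np.sin(y)])),61,100,60,"w5")
E
```

```text
turned 47.83 F [-2.1  3.2  5.9] Tq [0.421 0.332 0.034] pos [537.3 -76.6  72.4] gap 13.2
pose [537.3 -76.6  72.4] qd 0.2
expect px 317 102
61 (array([610.99, -86.65,  26.57]), np.float64(0.15)) [316.2 103.1]
78 (array([610.87, -86.58,  12.43]), np.float64(0.14)) [316.  107.7]
```

The second hump read 0.215 N m, dropping to 0.034 at the second stop. The camera puts the cap at -7.6°, so the dial has turned about 47.5° and is following. Now the third stop, in finer steps.

Call:
play_rows(
  motion=[
    [[0, 0, 0, 0, 0, 4], [0, 0, 0, 0, 0, 8], [0, 0, 0, 0, 0, 12], [0, 0, 0, 0, 0, 12], [0, 0, 0, 0, 0, 12]],
  ],
)

```text
time: 14.55
tool_pos: [537.3, -76.4, 72.4]
tcp_rot: [-180.0, 0.0, -19.9]
ft_force: [-2.0, 5.0, 5.8]
finger_gap: 13.6
grip_force: 61.0
```

```bash
python3 f.py
```

```text
turned 59.81 F [-2.   5.   5.8] Tq [0.523 0.303 0.154] pos [537.3 -76.4  72.4] gap 13.6
```

Call:
play_rows(
  motion=[
    [[0, 0, 0, 0, 0, 3], [0, 0, 0, 0, 0, 6], [0, 0, 0, 0, 0, 9], [0, 0, 0, 0, 0, 12], [0, 0, 0, 0, 0, 12]],
  ],
)

```text
time: 15.05
tool_pos: [537.4, -76.3, 72.4]
tcp_rot: [-179.9, 0.0, -32.0]
ft_force: [-1.7, 5.3, 5.6]
finger_gap: 13.3
grip_force: 61.0
```

Call:
play_rows(
  motion=[
    [[0, 0, 0, 0, 0, 0], [0, 0, 0, 0, 0, 0], [0, 0, 0, 0, 0, 0]],
  ],
)

```text
time: 15.35
tool_pos: [537.4, -76.3, 72.4]
tcp_rot: [-179.9, 0.0, -31.9]
ft_force: [-1.8, 4.4, 5.7]
finger_gap: 13.3
grip_force: 61.0
```

```bash
python3 f.py
python3 - <<'E'
from h import *
s=sensors.sense(); y=np.radians(s["tcp_rot"][2]); A=np.array([538.3,-77])
capfit(tuple(A+75*np.array([np.cos(y),np.sin(y)])),61,100,60,"w6"); print(s["time"],s["qd"].round(2),s["grip_force"])
E
```

```text
turned 71.81 F [-1.8  4.4  5.7] Tq [0.631 0.206 0.048] pos [537.4 -76.3  72.4] gap 13.3
pose [537.4 -76.3  72.4] qd 0.07
expect px 316 102
61 (array([ 600.71, -115.54,   26.57]), np.float64(0.15)) [316.1 103. ]
78 (array([ 600.61, -115.47,   12.43]), np.float64(0.15)) [315.9 107.2]
15.35 [ 0.02 -0.06 -0.03  0.02  0.07 -0.06] 60.98382532596588
```

View pics/w6.png

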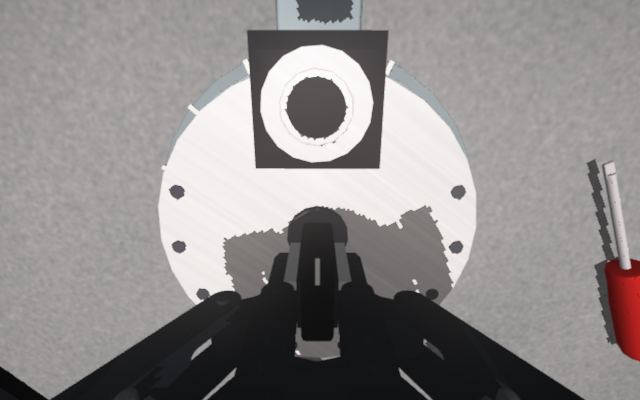

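The picture shows the cap flat in its block at (317,105), facing the inspection camera at the top (318,10), with the knob held between the fingers at (318,280). The third hump read 0.154 N m and the third stop 0.048. The dial has turned about 71.7°, against 72° for the third stop.

```bash
python3 -c "
from bench import job
print(job.hand_in())"
```

```text
the job is handed in; nothing more can be done
None
```

The cap is seated window up in the pocket, and the knob is held at the third stop (about 71.8° turned, 61 N grip); the job is handed in at about 15.4 s, and the hand-in call gave no verdict.

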